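# Work the sticky mail drop box lock open and hold it

### The arm

A 6-joint arm with a two-finger parallel gripper is mounted at the origin on the work surface. World frame = base frame: x ahead of the robot, y to its left, z up, the work surface at z = 0. Lengths are in m, angles in rad, forces in N, time in s.
With the tool pointing down it reaches from about 0.25 to 0.725 m from the base axis. Payload 4 kg.
Tool frame: the origin (TCP) lies midway between the tips of the shut fingers; the grasp point (between the pads) lies 19 mm behind it; z points along the fingers, y is the line along which they close (so a half turn about z gives the same grasp; the last joint's range is limited). The gripper opens to 85 mm and grips with 20 to 120 N. Pads are 22 mm wide; open, the fingers measure 114 mm over their backs; the gripper's body (76 mm by 85 mm) begins 54 mm behind the grasp point. The pads swing forward as they close: fully open they stand 13 mm farther back than shut.
Start: joints at [0, 0.241, 0.005, 1.335, 0, 1.571], TCP at [0.5, -0, 0.231] pointing down, gripper open.
Joint ranges: [-2.72, 2.72], [-1.05, 1.87], [-1.09, 1.28], [-1.99, 2.15], [-1.42, 1.44], [-3.14, 3.14]. Speed limits (rad/s): [2.79, 2.79, 3.14, 3.14, 3.14, 3.14].

### API

Orientations are given as a unit quaternion [x, y, z, w].
In Python, from workcell import get_obs, camera, job_done, silhouettes gives the robot as it stands. The module is installed in compiled form; this text tells all that it offers.
- The arm moves only by the tool drive_tool, never from a script. Its argument "increments" is a list of rows, each a list of 3 entries, a list of its own where there are three numbers: the shift along the world's x, y, z in mm, then the turn, a rotation vector about the world's x, y, z in degrees, then the opening, from 0 (shut) to 1 (fully open). A call has 1 to 8 rows; each row shifts and turns the commanded pose from where the row before left it; what a row does not reach is not made up. A row lasts 1/12 s, in which the tool goes at most 41.7 mm and 7.16 degrees, less where a joint would pass 70% of its speed; a pose out of reach is approached as far as the arm can. A call is refused whole if a number of a shift passes 41.7 or a number of a turn 7.16, either way. A call with a gripper value outside its range is refused whole. The fingers move at their own pace and stop on an object; the grip force is fixed at half the most. Time passes only in rows, so rows that do not move let the fingers close. It gives the time, the measured TCP pose, the force, the opening and the grip force at its end, in the units of the state.
- get_obs(): the state, without advancing time (a new reading comes with each control period).
- camera(name): name is "scene" or "side" or "wrist"; returns a dict with "image" (400x640x3 uint8, red, green, blue), "K" (3x3 intrinsics, pixels), "view" (4x4, takes a point from world to camera coordinates). Camera axes: x right, y down, z forward; pixel columns grow to the right and rows downward; lengths in m; the calibration is good to about 2 mm. A picture is of the moment at which its call begins. There is no depth.
- job_done(): hands the job in; it is judged then, once.
Trained networks look in a picture, given as the dict that the camera call returned (one of the last four; its "shot" number tells which), for a name from the list of things; names that differ only in an ending like _2 or _b are one class to them, and where a whole thing is asked for, a point or a joint stands for the part that bears it (a point fixed in the world has none). Each returns a list of dicts, best first, with "conf" (0 to 1); they miss things now and then, are a little off and sometimes report something else, mostly with a low value. They report only what shows in the picture. A call takes as long as a camera call. They do not tell look-alikes from the thing itself.
- silhouettes(query, picture): "region" (400x640 bool, what is visible of it) and "bbox" ([left, top, right, bottom] in pixels, round what is visible of it).
The state is a dict: "clock": time; "joint_pos": joint angles; "joint_vel": joint speeds; "tau": joint torques, N m; "eef_pos": TCP position; "tool_rot": TCP orientation; "ft_force": force on the tool from outside, world axes, zero at the start; "ft_torque": the same for the moment, N m; "grip_width": finger opening in m; "grasp_force": force on a finger pad.
Only numpy, scipy, OpenCV 4.12 (cv2) and the standard library are available. Lean on these libraries where they do the work, as an engineer would, in place of code of your own. Each camera call takes 0.05 s, during which the arm holds its last target. There are 200 camera calls.

### The job

Take the red-headed key out of the key rack, push it fully home into the lock on top of the gold drop box, wiggling it gently past the sticky pins without forcing it, and only once it is home turn it a quarter turn clockwise. The lock is sprung and would snap back, so finish while still gripping the key and holding it turned. Leave the other keys and everything else on the counter where they are.

Things in the scene. Friction and masses are not known exactly. Their poses are not given: they have to be found in the camera images.
- red_key: The key to use, upright in one of the rack's slots. Red flat head 34 wide (x) x 14 thick (y) x 36 high; below it a brass blade 12 (x) x 5 (y) x 30 long, pointing down, its last 6 mm tapering to 6 x 2. 40 g +-30 %. Origin: centre of the head's underside (shoulder), z up: head z 0..36, blade -30..0 mm. Same after a half turn about z: fits either way. Grip the head across its thickness.
- blue_key: Same shape and size as the red key, head blue; a bystander in the rack, to be left alone. Origin and axes as for the red key.
- black_key: Same shape and size as the red key, head black; a bystander in the rack, to be left alone. Origin and axes as for the red key.
- rack: Fixed wooden key block 50 (x) x 170 (y) x 38 high, origin at the centre of its underside. Three slots in its top along its y at -55, 0 and 55 mm, each 14 (y) x 7 (x), 34 deep, each holding a key, blade down, its width along the rack's y, its shoulder resting on the rack's top.
- dropbox: Fixed gold metal mail drop box 240 (x) x 220 (y) x 110 high, origin at the centre of its underside, letter slot in its -x face. The lock is in its top, 55 mm to the -x side of the middle; a flat steel bolt runs from the lock along +x through a loop 7 mm high and slides back as the lock turns.
- keyway (a point): Centre of the lock plug's face, 114 mm above the counter, z up, axes turn with the plug. Steel disc 30 across in a 44 mm collar; keyway: dark slot 13.2 long (x) x 6.2 wide (y), 34 deep. Sticky sprung pins 9 and 17 mm down jut 2.5 mm in from its two ends: pushed straight, each takes 5 to 15 N to pass; rocking the key 4 degrees about its axis eases it. Home, the key's shoulder sits on this face.
- plug (a joint): Turn of the lock plug (rad): 0 at rest with its x along the drop box's x, grows clockwise seen from above, stop at 1.6. A spring turns it back: 0.045 N m at 0, 0.125 N m at a quarter turn, plus a little friction. Play of the key in the keyway and fingers: up to about 0.15 rad, so the plug lags the hand by that.
- stamp: Wooden rubber stamp, round, 38 across, 75 high, origin at the centre of its foot. Bystander.
- tape_roll: Roll of brown tape lying flat, 90 across, 48 high, origin at the centre of its underside. Bystander.
- pen_cup: Grey cup, 76 across, 100 high, origin at the centre of its underside. Bystander.
- parcel: Cardboard parcel 160 x 110 x 70 high, origin at the centre of its underside. Bystander.
- dispenser: Black desk tape dispenser 150 x 55 x 82 high, origin at the centre of its underside. Bystander.
There are look-alikes about, which are no part of the job. Of the things that look like the red_key, the smallest one is meant.

How it is judged:
On the way, in this order (a step that is already met when the one before it is completed fails the run):
1. the red key is fully home in the lock, the lock not yet turned (z of red_key in the frame of keyway between -0.003 and 0.003 m and horizontal distance between red_key and keyway below 0.004 m and angle between the z axis of red_key and the z axis of keyway, either way round below 0.15 rad and value of joint plug below 0.3 rad), for 0.1 s.
2. the key has turned the lock a quarter turn (z of red_key in the frame of keyway between -0.003 and 0.003 m and horizontal distance between red_key and keyway below 0.004 m and angle between the z axis of red_key and the z axis of keyway, either way round below 0.15 rad and value of joint plug above 1.3 rad), for 0.2 s.
At the end, for the whole second after the job is handed in: The fingers still grip the red key (over 2 N), the key is fully home (shoulder within 3 mm of the plug's face, within 4 mm of its centre, upright within 0.15 rad), and the lock is held still at a quarter turn clockwise (over 1.3 rad) (all of step 2 and contact force between the fingers and red_key above 2 N and velocity of joint plug between -0.2 and 0.2 rad/s); the arm keeps its last pose, push and grip.
It fails at once if the lock is turned (over 0.35 rad) while the red key is not fully home (over 6 mm out) (value of joint plug above 0.35 rad and distance between red_key and keyway above 0.006 m).
It fails at once if the key is forced on its way in: over 60 N between the key and the lock while it is over 4 mm from home (contact force between red_key and dropbox above 60 N and z of red_key in the frame of keyway above 0.004 m).
It fails at once if another key is moved by more than 3 cm or another thing by more than 4 cm (distance of any of blue_key, black_key from where it was at the start of the episode above 0.03 m or distance of any of stamp, tape_roll, pen_cup, parcel, dispenser from where it was at the start of the episode above 0.04 m).
It also fails if it takes over 48 s, if anything falls off the work surface, if the arm or the gripper's body presses on something with over 40 N, if the wrist force passes 120 N, or if a joint passes its speed limit or range.

## Working session

There is one attempt and no reset: what is moved stays moved. The work goes in short steps, Python scripts to look and compute and a tool call to move; the robot and the scene stay as the last step left them, time stands still between calls to the robot, and variables do not carry over. Pictures are saved under pics/ and viewed, at most 10 in all, crops included, and the job is handed in when it is done.

Besides the shell and the picture viewer there is one more tool, called by a JSON object that holds its "fn" and its "kwargs", one argument or row to a line. drive_tool: Moves the arm, as the interface text tells. Its arguments: {"type":"object","properties":{"increments":{"type":"array"}},"required":["increments"]}

```bash
mkdir -p pics; cat > h.py <<'E'
import numpy as np, cv2
from workcell import get_obs, camera, job_done, silhouettes
def save(n,p): cv2.imwrite(f"pics/{n}.png",cv2.cvtColor(p["image"],cv2.COLOR_RGB2BGR))
def ray(p,uv):
    V=np.array(p["view"]);R=V[:3,:3];t=V[:3,3]
    d=R.T@np.linalg.inv(p["K"])@np.array([uv[0],uv[1],1.]);return -R.T@t,d
def onz(p,uv,z):
    c,d=ray(p,uv);return c+d*(z-c[2])/d[2]
def proj(p,X):
    V=np.array(p["view"]);x=np.array(p["K"])@(V[:3,:3]@np.array(X)+V[:3,3]);return x[:2]/x[2]
E
python3 - <<'E'
from h import *
o=get_obs();print(o["clock"],o["eef_pos"],o["tool_rot"])
ps=[]
for n in ["scene","side","wrist"]:
    p=camera(n);save(n,p)
    print(n,np.round(-np.array(p["view"])[:3,:3].T@np.array(p["view"])[:3,3],3))
    for q in ["red_key","blue_key","black_key","rack","dropbox","keyway"]:
        for s in silhouettes(q,p)[:4]: print(q,round(s["conf"],2),s["bbox"],s["region"].sum())
a=np.hstack([cv2.imread(f"pics/{n}.png") for n in ["scene","side"]])
E
```

```text
0.0 [ 4.99367511e-01 -6.34128242e-06  2.30391180e-01] [ 0.70711482  0.70709793 -0.00075114 -0.00076051]
scene [ 1.037 -0.759  0.908]
red_key 0.76 [192.0, 252.5, 215.2, 279.6] 322
red_key 0.6 [278.2, 276.1, 296.0, 314.2] 419
red_key 0.44 [235.0, 273.7, 247.6, 291.6] 140
red_key 0.44 [226.2, 295.3, 235.9, 315.8] 136
blue_key 0.63 [312.2, 270.4, 362.7, 333.0] 1543
blue_key 0.51 [224.2, 291.8, 238.5, 316.2] 146
black_key 0.56 [371.8, 201.1, 400.2, 245.4] 970
rack 0.69 [221.4, 261.0, 260.6, 329.0] 1282
dropbox 0.75 [258.5, 134.2, 373.4, 230.7] 6453
keyway 0.53 [219.9, 261.7, 262.7, 325.6] 1289
side [ 0.053 -0.532  0.833]
red_key 0.82 [370.3, 315.9, 391.4, 337.9] 259
red_key 0.69 [394.6, 241.1, 421.1, 273.6] 416
red_key 0.49 [401.0, 280.5, 415.0, 299.8] 195
blue_key 0.65 [421.4, 289.8, 440.7, 305.6] 167
rack 0.56 [368.1, 276.0, 447.9, 326.4] 1571
dropbox 0.94 [211.0, 157.2, 333.6, 263.5] 7628
keyway 0.57 [245.0, 195.7, 255.9, 204.1] 78
wrist [0.5   0.076 0.374]
red_key 0.52 [425.0, 325.1, 441.1, 367.3] 313
black_key 0.7 [329.8, 366.2, 344.0, 376.3] 138
rack 0.72 [308.8, 327.6, 365.2, 378.5] 1859
dropbox 0.95 [144.8, 0.7, 515.9, 184.3] 54078
```

View pics/scene.png

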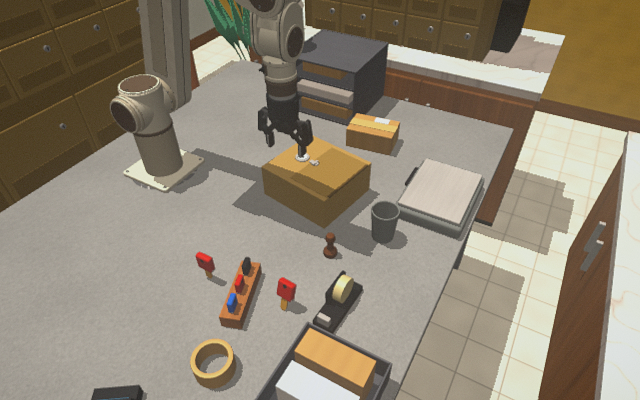

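View pics/side.png

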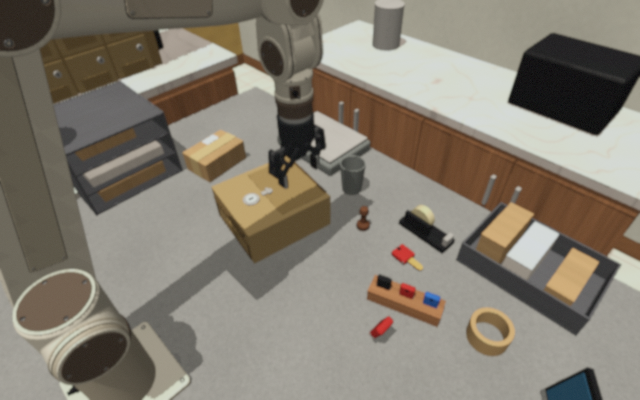

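The scene view shows the rack at about (240,295), with black, red (239,284) and blue keys, and two larger red look-alikes outside it. The side view shows the lock at (251,200) and the rack's red key at (408,290).

```bash
cat > m.py <<'E'
from h import *
from scipy.optimize import minimize
def tri(obs):
    A=[];b=[]
    for p,uv in obs:
        c,d=ray(p,uv);d/=np.linalg.norm(d);M=np.eye(3)-np.outer(d,d);A.append(M);b.append(M@c)
    return np.linalg.lstsq(np.vstack(A),np.hstack(b),rcond=None)[0]
def mask(p,kind,box):
    h=cv2.cvtColor(p["image"],cv2.COLOR_RGB2HSV).astype(int);H,S,V=h[...,0],h[...,1],h[...,2]
    m={"red":((H<6)|(H>172))&(S>150)&(V>70),"blue":(H>100)&(H<130)&(S>110),"black":(V<50)}[kind]
    k=np.zeros_like(m);l,t,r,b=box;k[t:b,l:r]=m[t:b,l:r];return k
def cen(m): v,u=np.nonzero(m);return np.array([u.mean(),v.mean()]),len(u)
def hull(p,x,y,w,sx,sy,z0,z1):
    c,s=np.cos(w),np.sin(w)
    P=[proj(p,[x+c*a*sx/2-s*b*sy/2,y+s*a*sx/2+c*b*sy/2,z]) for a in(-1,1) for b in(-1,1) for z in(z0,z1)]
    m=np.zeros((400,640),np.uint8);cv2.fillConvexPoly(m,cv2.convexHull((np.array(P)*16).astype(np.int32)),1,shift=4);return m>0
def fit(pairs,size,x0):
    f=lambda q:sum(1-(hull(p,*q,*size)&r).sum()/(hull(p,*q,*size)|r).sum() for p,r in pairs)
    best=min((minimize(f,[x0[0],x0[1],w],method="Nelder-Mead",options=dict(initial_simplex=np.array([x0[0],x0[1],w])+np.array([[0,0,0],[.02,0,0],[0,.02,0],[0,0,.3]]))) for w in x0[2]),key=lambda r:r.fun)
    return best.x,best.fun
E
python3 - <<'E'
from m import *
s,d,w=camera("scene"),camera("side"),camera("wrist")
for k,bs,bd in [("black",(238,252,258,278),(374,270,394,292)),("red",(230,270,250,296),(398,280,418,301)),("blue",(222,288,242,318),(420,288,444,308))]:
    a,na=cen(mask(s,k,bs));b,nb=cen(mask(d,k,bd));X=tri([(s,a),(d,b)])
    print(k,a.round(1),na,b.round(1),nb,(X*1e3).round(1),(proj(s,X)-a).round(1))
R=[(p,silhouettes("rack",p)[0]["region"]) for p in(s,d)]
x0=onz(s,(241,297),.03)[:2]
print("rack",fit(R,(.05,.17,0,.038),(x0[0],x0[1],(-.8,-.3,.3,.8))))
D=[(p,silhouettes("dropbox",p)[0]["region"]) for p in(d,s,w)]
x0=onz(d,(270,200),.11)[:2]
for DD in (D,D[:1],D[:2]): print("box",fit(DD,(.24,.22,0,.11),(x0[0],x0[1],(-.6,-.2,.2,.6))))
print("lock",onz(d,(250.5,200),.114),onz(s,(302,157),.114))
cv2.imwrite("pics/w2.png",cv2.cvtColor(w["image"],cv2.COLOR_RGB2BGR))
E
```

```text
black [242. 268.] 1 [383.7 282.1] 110 [ 520.7 -248.    58. ] [ 1.3 -1.8]
red [238.3 280.1] 60 [406.9 290.5] 151 [ 539.  -293.5   63.3] [-0.5  0.7]
blue [230.6 301.1] 85 [431.3 299.1] 156 [ 558.8 -346.4   61. ] [ 0.1 -0.1]
rack (array([ 0.54264144, -0.29318041,  0.3392175 ]), np.float64(0.5142180999274781))Traceback (most recent call last):
  File "<stdin>", line 9, in <module>
IndexError: list index out of range
```

View wrist.

View pics/wrist.png

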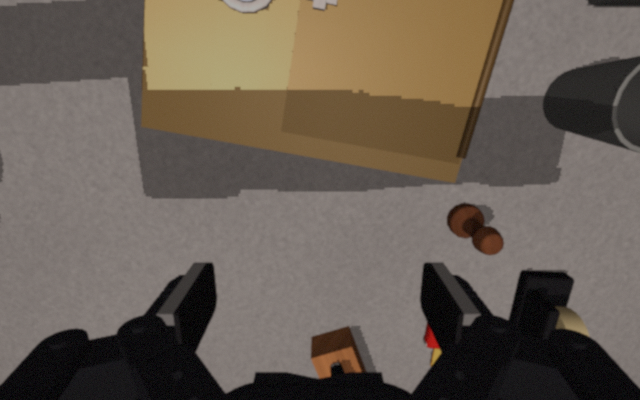

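{"fn": "drive_tool", "kwargs": {
  "increments": [
    [[0, -40, 0], [0, 0, 5], 1],
    [[0, -40, 0], [0, 0, 5], 1],
    [[0, -40, 0], [0, 0, 5], 1],
    [[0, -40, 0], [0, 0, 5], 1],
    [[10, -40, 0], [0, 0, 0], 1],
    [[15, -40, 0], [0, 0, 0], 1],
    [[15, -10, 0], [0, 0, 0], 1],
    [[0, 0, 0], [0, 0, 0], 1]
  ]
}}

```text
clock: 2.07
eef_pos: [0.5412, -0.2526, 0.2302]
tool_rot: [0.575, 0.818, 0.0, 0.001]
ft_force: [0.5, 0.9, 0.3]
grip_width: 0.0854
grasp_force: 0.0
```

The wrist view shows the drop box, slightly turned, with the lock at its top edge (245,0) and the end of the rack at (340,350) between the fingers.

```bash
python3 - <<'E'
from m import *
o=get_obs();print(o["joint_pos"])
s,d,w=camera("scene"),camera("side"),camera("wrist")
save("w2",w);save("d2",d);save("s2",s)
X=np.array([.541,-.293,.056])
print([proj(p,X).round(0) for p in(s,d,w)], proj(w,o["eef_pos"]))
for k,bs,bd in [("black",(238,252,258,278),(374,270,394,292)),("red",(230,270,250,296),(398,280,418,301)),("blue",(222,288,242,318),(420,288,444,308))]:
  try:
    a,na=cen(mask(s,k,bs));b,nb=cen(mask(d,k,bd));X=tri([(s,a),(d,b)])
    print(k,a.round(1),na,b.round(1),nb,(X*1e3).round(1),(proj(s,X)-a).round(1))
  except Exception as e: print(k,e)
D=[]
for n,p in(("d",d),("s",s)):
  r=silhouettes("dropbox",p)
  print(n,[(round(q["conf"],2),q["bbox"]) for q in r]); D+=[(p,q["region"]) for q in r[:1] if q["conf"]>.6]
x0=onz(d,(270,200),.11)[:2]
for DD in ([D,D[:1],D[1:]] if len(D)>1 else [D]): print("box",fit(DD,(.24,.22,0,.11),(x0[0],x0[1],(-.6,-.2,.2,.6))))
for n,p in(("d",d),("s",s)):
  for q in silhouettes("keyway",p)[:2]:
    c,N=cen(q["region"]);print("kw",n,round(q["conf"],2),q["bbox"],onz(p,c,.114))
c=cv2.resize(cv2.imread("pics/d2.png")[150:270,200:340],None,fx=4,fy=4,interpolation=cv2.INTER_CUBIC)
c2=cv2.resize(cv2.imread("pics/w2.png"),(480,300))
out=np.zeros((600,800,3),np.uint8);out[:480,:560]=c;out=np.zeros((600,800,3),np.uint8)
out[:300,:480]=c2;out[300:,:350]=cv2.resize(c,(350,300));c3=cv2.imread("pics/s2.png")[130:235,255:380];out[300:,360:717]=cv2.resize(c3,(357,300),interpolation=cv2.INTER_CUBIC)
cv2.imwrite("pics/m2.png",out)
E
```

```text
[-4.36660548e-01  4.37163342e-01  2.82132432e-01  1.41463419e+00
 -1.97196993e-04  7.89258790e-01]
[array([239., 283.]), array([406., 291.]), array([305., 218.])] [320.45236379 272.5775489 ]
black [244.  268.5] 4 [383.5 282. ] 110 [ 523.5 -245.3   53.8] [ 1.1 -1.5]
red [238.2 280.8] 66 [406.9 290.3] 155 [ 539.7 -293.8   62.3] [-0.3  0.4]
blue [230.6 301.4] 90 [431.3 299.1] 156 [ 559.  -346.5   60.6] [ 0.1 -0.2]
d [(0.75, [211.3, 156.8, 332.0, 261.7]), (0.63, [405.9, 205.1, 456.6, 255.7])]
s [(0.82, [258.5, 132.9, 372.6, 230.7])]
box (array([ 0.50767372,  0.13919425, -0.17896415]), np.float64(0.05217143435126892))
box (array([ 0.50887243,  0.14084363, -0.17877014]), np.float64(0.017090909090909046))
box (array([ 0.50652968,  0.13948142, -0.19359387]), np.float64(0.026020106445890034))
kw d 0.4 [247.6, 195.3, 258.1, 202.3] [0.45390029 0.14725741 0.114     ]
kw d 0.18 [181.1, 132.4, 245.0, 181.8] [0.49359704 0.37330372 0.114     ]
```

View pics/m2.png

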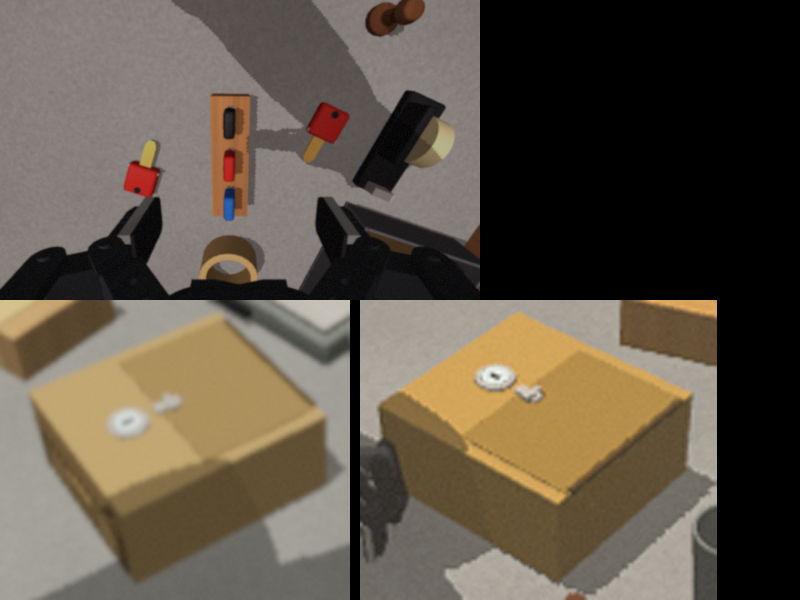

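The wrist view shows the rack upright between the fingers, black, red and blue from far to near, with red at about (305,220). The lock face is clear in both box crops.

```bash
python3 - <<'E'
from m import *
w=camera("wrist")
X={}
for k,b in [("black",(292,135,320,188)),("red",(290,195,322,245)),("blue",(290,245,322,298))]:
    m=mask(w,k,b);c,n=cen(m);v,u=np.nonzero(m)
    # extremes
    X[k]=onz(w,c,.062);print(k,c.round(1),n,(u.min(),u.max(),v.min(),v.max()),(X[k]*1e3).round(1))
dv=X["black"]-X["blue"];print("w deg",np.degrees(np.arctan2(-dv[0],dv[1])), np.linalg.norm(dv))
r=silhouettes("rack",w);print([(q["conf"],q["bbox"]) for q in r])
print("rackfit",fit([(w,r[0]["region"])],(.05,.17,0,.038),(.541,-.293,(.25,.45))))
E
```

```text
black [305.  165.1] 518 (np.int64(298), np.int64(312), np.int64(145), np.int64(184)) [ 524.3 -242.3   62. ]
red [304.3 222.1] 552 (np.int64(297), np.int64(311), np.int64(201), np.int64(242)) [ 542.  -294.3   62. ]
blue [304.2 273. ] 518 (np.int64(298), np.int64(311), np.int64(252), np.int64(293)) [ 559.9 -345.3   62. ]
w deg 19.063007253557984 0.10895411506727706
[(0.92, [277.2, 127.4, 335.0, 288.7])]
rackfit (array([ 0.54330795, -0.29496755,  0.33743083]), np.float64(0.25216972034715524))
```

{"fn": "drive_tool", "kwargs": {
  "increments": [
    [[0, -21, -20], [0, 0, -0.6], 1],
    [[0.3, -21, -35], [0, 0, 0], 1],
    [[0, 0, -40], [0, 0, 0], 1],
    [[0, 0, -40], [0, 0, 0], 1],
    [[0, 0, -30], [0, 0, 0], 1],
    [[0, 0, -22], [0, 0, 0], 1],
    [[0, 0, 0], [0, 0, 0], 1],
    [[0, 0, 0], [0, 0, 0], 1]
  ]
}}

```text
clock: 3.18
eef_pos: [0.539, -0.2901, 0.0435]
tool_rot: [0.578, 0.816, -0.0, -0.002]
ft_force: [0.1, -0.6, 0.5]
grip_width: 0.0855
grasp_force: 0.0
```

{"fn": "drive_tool", "kwargs": {
  "increments": [
    [[0, 0, 0], [0, 0, 0], 0.4],
    [[0, 0, 0], [0, 0, 0], 0.2],
    [[0, 0, 0], [0, 0, 0], 0],
    [[0, 0, 0], [0, 0, 0], 0],
    [[0, 0, 0], [0, 0, 0], 0],
    [[0, 0, 0], [0, 0, 0], 0],
    [[0, 0, 0], [0, 0, 0], 0],
    [[0, 0, 0], [0, 0, 0], 0]
  ]
}}

```text
clock: 3.85
eef_pos: [0.5406, -0.2913, 0.0452]
tool_rot: [0.578, 0.816, 0.0, 0.001]
ft_force: [-0.1, -0.0, 4.7]
grip_width: 0.0129
grasp_force: 59.0
```

{"fn": "drive_tool", "kwargs": {
  "increments": [
    [[0, 0, 8], [0, 0, 0], 0],
    [[0, 0, 16], [0, 0, 0], 0],
    [[0, 0, 26], [0, 0, 0], 0],
    [[0, 0, 35], [0, 0, 0], 0],
    [[0, 0, 35], [0, 0, 0], 0],
    [[0, 0, 35], [0, 0, 0], 0],
    [[0, 0, 30], [0, 0, 0], 0],
    [[0, 0, 0], [0, 0, 0], 0]
  ]
}}

```text
clock: 4.52
eef_pos: [0.5424, -0.2926, 0.2374]
tool_rot: [0.578, 0.816, 0.001, 0.006]
ft_force: [0.5, -0.7, 0.3]
grip_width: 0.013
grasp_force: 60.0
```

{"fn": "drive_tool", "kwargs": {
  "increments": [
    [[-10, 30, 0], [0, 0, 7], 0],
    [[-10, 35, 0], [0, 0, 7], 0],
    [[-10, 38, 0], [0, 0, 7], 0],
    [[-10, 38, 0], [0, 0, 7], 0],
    [[-10, 38, 0], [0, 0, 7], 0],
    [[-10, 38, 0], [0, 0, 7], 0],
    [[-10, 38, 0], [0, 0, 7], 0],
    [[0, 30, 0], [0, 0, 7], 0]
  ]
}}

```text
clock: 5.18
eef_pos: [0.467, -0.0039, 0.229]
tool_rot: [0.124, 0.992, -0.0, -0.001]
ft_force: [0.7, 0.7, -0.8]
grip_width: 0.0134
grasp_force: 60.0
```

```bash
python3 - <<'E'
from m import *
from scipy.spatial.transform import Rotation as R
o=get_obs();print(o["clock"],o["eef_pos"],R.from_quat(o["tool_rot"]).as_matrix()[:,1].round(3),o["joint_pos"].round(3) if hasattr(o["joint_pos"],"round") else o["joint_pos"],o["grip_width"],o["grasp_force"])
s,d,w=camera("scene"),camera("side"),camera("wrist")
for n,p in zip("sdw",(s,d,w)): save(n+"3",p); print(n,proj(p,o["eef_pos"]),[(round(q["conf"],2),q["bbox"]) for q in silhouettes("red_key",p)[:4]])
S=[cv2.imread(f"pics/{n}3.png") for n in "sdw"]
e=[proj(p,o["eef_pos"]).astype(int) for p in (s,d)]
out=np.zeros((600,800,3),np.uint8)
for i in (0,1):
    c=S[i][e[i][1]-37:e[i][1]+38,e[i][0]-50:e[i][0]+50];out[300:,400*i:400*i+400]=cv2.resize(c,(400,300),interpolation=cv2.INTER_CUBIC)
out[:300,:480]=cv2.resize(S[2],(480,300))
cv2.imwrite("pics/m3.png",out)
E
```

```text
5.1833 [ 0.46698725 -0.00392176  0.22900595] [ 0.246  0.969 -0.   ] [-0.009  0.179 -0.08   1.315  0.     0.24 ] 0.013357472852574466 59.95324194431305
s [274.81486979 152.15788922] [(0.92, [283.3, 278.6, 311.9, 309.1]), (0.56, [171.4, 285.1, 202.6, 312.3])]
d [290.58635242 189.96099236] [(0.86, [376.9, 335.0, 418.1, 373.3]), (0.71, [394.2, 241.8, 423.1, 272.9]), (0.68, [289.6, 191.2, 294.0, 200.4])]
w [315.39202977 264.2060943 ] [(0.88, [0.0, 197.1, 35.7, 235.3]), (0.58, [299.0, 236.2, 335.8, 342.7]), (0.4, [185.1, 357.6, 198.1, 370.7])]
```

View pics/m3.png

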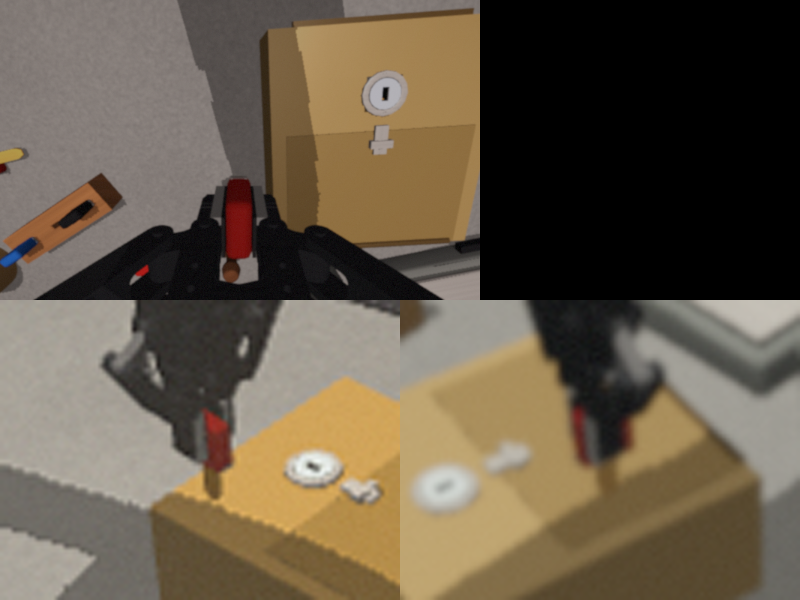

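The wrist view shows the lock's slot at about (513,124) full scale and the red head in the fingers. Both side crops show the blade hanging down straight.

```bash
cat > lk.py <<'E'
from m import *
def lock(p,g,r=40,dark=70):
    "slot and disc centre near guess pixel g"
    x,y=int(g[0]),int(g[1]);x0=max(x-r,0);y0=max(y-r,0)
    im=p["image"][y0:y+r,x0:x+r];h=cv2.cvtColor(im,cv2.COLOR_RGB2HSV);
    wm=((h[...,1]<45)&(h[...,2]>110)).astype(np.uint8)
    n,l,st,ce=cv2.connectedComponentsWithStats(wm);i=1+st[1:,4].argmax()
    ct=max(cv2.findContours((l==i).astype(np.uint8),cv2.RETR_EXTERNAL,cv2.CHAIN_APPROX_NONE)[0],key=cv2.contourArea)
    hm=np.zeros_like(wm);cv2.fillPoly(hm,[cv2.convexHull(ct)],1)
    dc=cv2.fitEllipse(cv2.convexHull(ct))
    hm=cv2.erode(hm,np.ones((3,3)),iterations=max(1,int(dc[1][0]/8)))
    v=h[...,2].astype(int);s=(hm>0)&(v<dark)
    yy,xx=np.nonzero(s);c=None;ang=None
    if len(xx)>2:
        n,l,st,ce=cv2.connectedComponentsWithStats(s.astype(np.uint8));i=1+st[1:,4].argmax();yy,xx=np.nonzero(l==i)
        P=np.array([onz(p,(a+x0,b+y0),.114)[:2] for a,b in zip(xx,yy)]);c=P.mean(0);e,E=np.linalg.eigh(np.cov(P.T));a=E[:,1];a=a*np.sign(a[0]);ang=np.degrees(np.arctan2(a[1],a[0]))
    return (dc[0][0]+x0,dc[0][1]+y0),dc[1],c,ang,len(xx)
E
python3 - <<'E'
from lk import *
s,d,w=camera("scene"),camera("side"),camera("wrist")
L=(.454,.149,.114)
for n,p in zip("sdw",(s,d,w)):
    g=proj(p,L); 
    for dk in (70,100,130):
        r=lock(p,g if n!="w" else (513,124),40 if n=="w" else 13,dk);print(n,g.round(1),np.round(r[0],1),np.round(r[1],1),onz(p,r[0],.114).round(4),r[2],r[3],r[4])
# box edge yaw from wrist silhouettes
o=get_obs();print(o["eef_pos"])
for n,p,b in(("s",s,(255,140,300,190)),("d",d,(270,170,315,225))):
    h=cv2.cvtColor(p["image"],cv2.COLOR_RGB2HSV).astype(int)
    m=mask(p,"red",b);print(n,cen(m) if m.any() else None)
E
```

```text
s [302.6 155.7] [301.9 156.7] [ 8.6 12.6] [0.4546 0.1439 0.114 ] None None 0
s [302.6 155.7] [301.9 156.7] [ 8.6 12.6] [0.4546 0.1439 0.114 ] None None 1
s [302.6 155.7] [301.9 156.7] [ 8.6 12.6] [0.4546 0.1439 0.114 ] None None 2
d [250.9 197.6] [250.8 198.6] [11.2 15.6] [0.4514 0.1462 0.114 ] None None 0
d [250.9 197.6] [250.8 198.6] [11.2 15.6] [0.4514 0.1462 0.114 ] None None 0
d [250.9 197.6] [250.8 198.6] [11.2 15.6] [0.4514 0.1462 0.114 ] None None 0
w [524.8 120.1] [519.  118.1] [55.3 65.1] [0.4516 0.1451 0.114 ] [0.45211619 0.14583847] -8.339140770233122 96
w [524.8 120.1] [519.  118.1] [55.3 65.1] [0.4516 0.1451 0.114 ] [0.45207078 0.14597705] -4.728100484361353 118
w [524.8 120.1] [519.  118.1] [55.3 65.1] [0.4516 0.1451 0.114 ] [0.45221125 0.14592453] -7.515371641802719 145
[ 0.46998802 -0.00720377  0.22906955]
s (array([278.14754098, 150.21311475]), 61)
d (array([290. , 183.8]), 15)
```

{"fn": "drive_tool", "kwargs": {
  "increments": [
    [[-5, 30, 0], [0, 0, 4], 0],
    [[-5, 35, 0], [0, 0, 0], 0],
    [[-5, 35, -10], [0, 0, 0], 0],
    [[-5, 32, -14], [0, 0, 0], 0],
    [[0, 20, -20], [0, 0, 0], 0],
    [[0, 0, 0], [0, 0, 0], 0],
    [[0, 0, 0], [0, 0, 0], 0]
  ]
}}

```text
clock: 6.22
eef_pos: [0.4492, 0.1457, 0.1841]
tool_rot: [0.092, 0.996, -0.001, -0.001]
ft_force: [0.1, -0.7, -0.0]
grip_width: 0.0129
grasp_force: 60.0
```

```bash
python3 - <<'E'
from lk import *
from scipy.spatial.transform import Rotation as R
o=get_obs();print(o["clock"],o["eef_pos"],R.from_quat(o["tool_rot"]).as_matrix()[:,1].round(4))
s,d,w=camera("scene"),camera("side"),camera("wrist")
for n,p in zip("sdw",(s,d,w)): save(n+"4",p)
S=[cv2.imread(f"pics/{n}4.png") for n in "sdw"]
L=(.452,.1457,.114);print([proj(p,L).round(1) for p in (s,d,w)])
out=np.zeros((600,800,3),np.uint8)
for i,p in enumerate((s,d)):
    e=proj(p,(.452,.146,.15)).astype(int);print(e)
    c=S[i][e[1]-30:e[1]+30,e[0]-40:e[0]+40];out[300:,400*i:400*i+400]=cv2.resize(c,(400,300),interpolation=cv2.INTER_CUBIC)
out[:300,:480]=cv2.resize(S[2],(480,300))
g=proj(w,L)
try:
    for dk in(70,110): r=lock(w,g,45,dk);print(np.round(r[0],1),np.round(r[1],1),onz(w,r[0],.114).round(4),*r[2:])
except Exception as e: print(e)
cv2.imwrite("pics/m4.png",out)
E
```

```text
6.2167 [0.44915839 0.14568908 0.18413896] [ 0.1833  0.9831 -0.002 ]
[array([301.5, 156.1]), array([251.1, 198.6]), array([320.7, 215.2])]
[301 146]
[249 188]
[321.8 213.7] [59.6 64.6] [0.4511 0.1466 0.114 ] [0.45003737 0.14659891] -10.385599360922253 86
[321.8 213.7] [59.6 64.6] [0.4511 0.1466 0.114 ] [0.45232748 0.14613053] -11.195350036584582 177
```

View pics/m4.png

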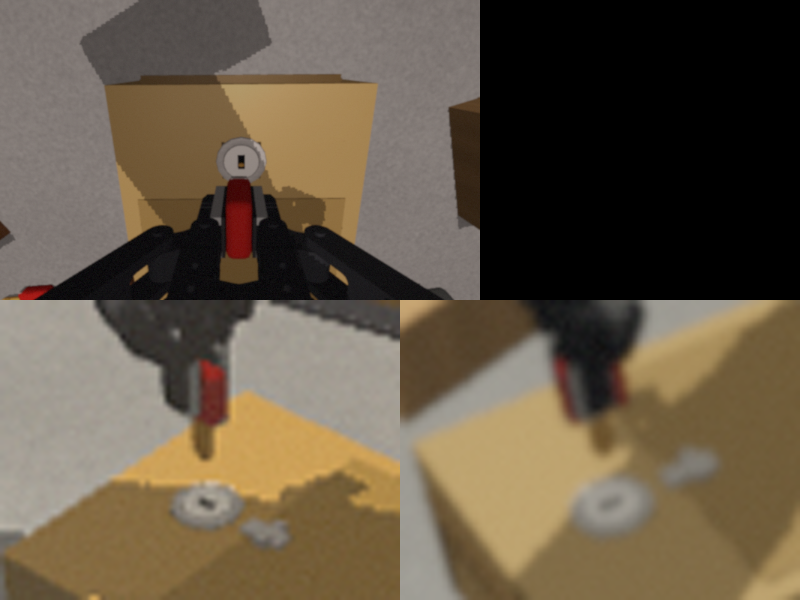

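The wrist view shows the lock at (322,214) just ahead of the red head and in line with it. The scene crop has the blade tip at (301.8,147.4) and the slot at (302.4,156.6); the side crop has them at (249.8,188) and (251.4,199).

```bash
python3 - <<'E'
from lk import *
s,d=camera("scene"),camera("side")
t=tri([(s,(301.8,147.4)),(d,(249.8,188.0))]);l=tri([(s,(302.2,156.6)),(d,(251.2,198.8))])
print("tip",t.round(4),"lock",l.round(4), "diff",(t-l).round(4))
print("tip if z=tcp-36:",onz(s,(301.8,147.4),.148).round(4),onz(d,(249.8,188.),.148).round(4))
# subpixel head edges of red in both vs predicted from model (key centre = TCP+a*toolx, shoulder z=TCP-b)
from scipy.optimize import least_squares
o=get_obs();E=np.array(o["eef_pos"]);th=np.radians(-10.6);kx=np.array([np.cos(th),np.sin(th),0]);ky=np.array([-np.sin(th),np.cos(th),0])
for a in(-.004,0,.004,.008):
    c=E+a*kx; P=[c+[0,0,-.036],c+kx*.017+[0,0,-.006],c-kx*.017+[0,0,-.006],c+kx*.017+[0,0,.03]]
    print(a,[ (proj(p,q)).round(1).tolist() for p in(s,d) for q in P])
for p,b in((s,(290,130,312,150)),(d,(238,165,262,190))):
    m=mask(p,"red",b);v,u=np.nonzero(m);print(u.min(),u.max(),v.min(),v.max(),[ (r,u[v==r].min(),u[v==r].max()) for r in np.unique(v)])
E
```

```text
tip [0.4548 0.1463 0.1476] lock [0.4533 0.1475 0.1114] diff [ 0.0015 -0.0012  0.0362]
tip if z=tcp-36: [0.4556 0.1442 0.148 ] [0.4552 0.1474 0.148 ]
-0.004 [[299.5, 145.7], [303.5, 139.3], [294.8, 135.1], [303.0, 128.7], [247.5, 189.3], [251.9, 177.7], [239.5, 182.9], [249.8, 166.5]]
0 [[300.5, 146.2], [304.5, 139.8], [295.8, 135.6], [304.1, 129.2], [248.9, 188.6], [253.3, 177.1], [241.0, 182.3], [251.3, 165.9]]
0.004 [[301.5, 146.7], [305.5, 140.3], [296.8, 136.1], [305.1, 129.7], [250.3, 188.0], [254.7, 176.5], [242.5, 181.7], [252.8, 165.3]]
0.008 [[302.5, 147.2], [306.6, 140.8], [297.8, 136.6], [306.2, 130.1], [251.7, 187.4], [256.2, 175.9], [243.9, 181.1], [254.2, 164.7]]
302 305 130 139 [(np.int64(130), np.int64(302), np.int64(305)), (np.int64(131), np.int64(302), np.int64(305)), (np.int64(132), np.int64(302), np.int64(305)), (np.int64(133), np.int64(302), np.int64(305)), (np.int64(134), np.int64(302), np.int64(305)), (np.int64(135), np.int64(302), np.int64(305)), (np.int64(136), np.int64(302), np.int64(305)), (np.int64(137), np.int64(302), np.int64(304)), (np.int64(138), np.int64(302), np.int64(305)), (np.int64(139), np.int64(302), np.int64(304))]
241 253 169 176 [(np.int64(169), np.int64(241), np.int64(241)), (np.int64(170), np.int64(241), np.int64(241)), (np.int64(171), np.int64(241), np.int64(241)), (np.int64(176), np.int64(253), np.int64(253))]
```

{"fn": "drive_tool", "kwargs": {
  "increments": [
    [[-1, 1, -8], [0, 0, 0], 0],
    [[0, 0, -10], [0, 0, 0], 0],
    [[0, 0, -8], [0, 0, 0], 0],
    [[0, 0, -3], [0, 0, 0], 0],
    [[0, 0, 0], [0, 0, 0], 0],
    [[0, 0, 0], [0, 0, 0], 0]
  ]
}}

```text
clock: 6.97
eef_pos: [0.4489, 0.1468, 0.1562]
tool_rot: [0.092, 0.996, -0.0, -0.0]
ft_force: [-0.3, 0.2, -0.5]
grip_width: 0.0129
grasp_force: 60.0
```

{"fn": "drive_tool", "kwargs": {
  "increments": [
    [[0, 0, -2], [0, 0, 0], 0],
    [[0, 0, -2], [0, 0, 0], 0],
    [[0, 0, -2], [0, 0, 0], 0],
    [[0, 0, 0], [0, 0, 0], 0]
  ]
}}

```text
clock: 7.3
eef_pos: [0.4488, 0.147, 0.15]
tool_rot: [0.092, 0.996, -0.0, -0.0]
ft_force: [0.1, 0.4, -0.2]
grip_width: 0.013
grasp_force: 60.0
```

{"fn": "drive_tool", "kwargs": {
  "increments": [
    [[0, 0, -1], [0, 0, 0], 0],
    [[0, 0, -1], [0, 0, 0], 0],
    [[0, 0, -1], [0, 0, 0], 0],
    [[0, 0, 0], [0, 0, 0], 0]
  ]
}}

```text
clock: 7.63
eef_pos: [0.4488, 0.147, 0.1471]
tool_rot: [0.092, 0.996, -0.0, -0.0]
ft_force: [-0.2, -0.3, -0.4]
grip_width: 0.0134
grasp_force: 60.0
```

{"fn": "drive_tool", "kwargs": {
  "increments": [
    [[0, 0, -1], [0, 0, 0], 0],
    [[0, 0, -1], [0, 0, 0], 0],
    [[0, 0, 0], [0, 0, 0], 0]
  ]
}}

```text
clock: 7.88
eef_pos: [0.4488, 0.1469, 0.1451]
tool_rot: [0.092, 0.996, -0.0, -0.0]
ft_force: [-0.2, -1.4, -0.6]
grip_width: 0.0132
grasp_force: 60.0
```

{"fn": "drive_tool", "kwargs": {
  "increments": [
    [[0, -0.3, -1], [0, 0, 0], 0],
    [[0, 0, -1], [0, 0, 0], 0],
    [[0, 0, 0], [0, 0, 0], 0]
  ]
}}

```text
clock: 8.13
eef_pos: [0.4489, 0.1467, 0.1431]
tool_rot: [0.092, 0.996, 0.0, -0.0]
ft_force: [0.6, -0.2, -0.7]
grip_width: 0.0131
grasp_force: 60.0
```

```bash
python3 - <<'E'
from m import *
o=get_obs();print(o["eef_pos"],o["ft_force"],o["ft_torque"])
E
```

```text
[0.44887265 0.14671069 0.14313387] [ 0.64822484 -0.16071775 -0.67591224] [0.01310021 0.03110038 0.00329566]
```

{"fn": "drive_tool", "kwargs": {
  "increments": [
    [[0, 0, -1], [0, 0, 4], 0],
    [[0, 0, -1], [0, 0, -4], 0],
    [[0, 0, -1], [0, 0, -4], 0],
    [[0, 0, 0], [0, 0, 4], 0]
  ]
}}

```text
clock: 8.47
eef_pos: [0.4489, 0.1468, 0.1403]
tool_rot: [0.093, 0.996, 0.0, -0.0]
ft_force: [0.3, -0.7, -0.5]
grip_width: 0.0128
grasp_force: 60.0
```

{"fn": "drive_tool", "kwargs": {
  "increments": [
    [[0, 0, -0.5], [0, 0, 5], 0],
    [[0, 0, -0.5], [0, 0, -5], 0],
    [[0, 0, -0.5], [0, 0, -5], 0],
    [[0, 0, -0.5], [0, 0, 5], 0]
  ]
}}

```text
clock: 8.8
eef_pos: [0.4486, 0.147, 0.1386]
tool_rot: [0.093, 0.996, 0.0, -0.0]
ft_force: [-1.1, -0.5, 2.9]
grip_width: 0.0128
grasp_force: 60.5
```

{"fn": "drive_tool", "kwargs": {
  "increments": [
    [[0, 0, -0.5], [0, 0, 5], 0],
    [[0, 0, -0.5], [0, 0, -5], 0],
    [[0, 0, -0.5], [0, 0, -5], 0],
    [[0, 0, -0.5], [0, 0, 5], 0]
  ]
}}

```text
clock: 9.13
eef_pos: [0.4486, 0.1471, 0.1369]
tool_rot: [0.093, 0.996, 0.0, -0.0]
ft_force: [-2.2, 0.0, 4.2]
grip_width: 0.013
grasp_force: 60.5
```

{"fn": "drive_tool", "kwargs": {
  "increments": [
    [[0, 0, -0.5], [0, 0, 5], 0],
    [[0, 0, -0.5], [0, 0, -5], 0],
    [[0, 0, -0.5], [0, 0, -5], 0],
    [[0, 0, -0.5], [0, 0, 5], 0]
  ]
}}

```text
clock: 9.47
eef_pos: [0.4487, 0.1474, 0.1354]
tool_rot: [0.093, 0.996, 0.001, -0.0]
ft_force: [-2.7, 1.2, 7.4]
grip_width: 0.0132
grasp_force: 61.0
```

{"fn": "drive_tool", "kwargs": {
  "increments": [
    [[-0.3, 0, -0.5], [0, 0, 5], 0],
    [[0, 0, -0.5], [0, 0, -5], 0],
    [[0, 0, -0.5], [0, 0, -5], 0],
    [[0, 0, -0.5], [0, 0, 5], 0]
  ]
}}

```text
clock: 9.8
eef_pos: [0.4487, 0.1475, 0.1334]
tool_rot: [0.093, 0.996, 0.001, 0.0]
ft_force: [-1.3, 0.8, 5.4]
grip_width: 0.0132
grasp_force: 60.7
```

{"fn": "drive_tool", "kwargs": {
  "increments": [
    [[0, 0, -0.5], [0, 0, 5], 0],
    [[0, 0, -0.5], [0, 0, -5], 0],
    [[0, 0, -0.5], [0, 0, -5], 0],
    [[0, 0, -0.5], [0, 0, 5], 0]
  ]
}}

```text
clock: 10.13
eef_pos: [0.449, 0.1472, 0.1314]
tool_rot: [0.093, 0.996, 0.001, 0.001]
ft_force: [-0.9, 0.4, 5.3]
grip_width: 0.0127
grasp_force: 60.8
```

{"fn": "drive_tool", "kwargs": {
  "increments": [
    [[0, 0, -0.5], [0, 0, 5], 0],
    [[0, 0, -0.5], [0, 0, -5], 0],
    [[0, 0, -0.5], [0, 0, -5], 0],
    [[0, 0, -0.5], [0, 0, 5], 0],
    [[0, 0, -0.5], [0, 0, 5], 0],
    [[0, 0, -0.5], [0, 0, -5], 0],
    [[0, 0, -0.5], [0, 0, -5], 0],
    [[0, 0, -0.5], [0, 0, 5], 0]
  ]
}}

```text
clock: 10.8
eef_pos: [0.4495, 0.147, 0.1274]
tool_rot: [0.093, 0.996, 0.001, 0.001]
ft_force: [1.5, 0.1, 0.6]
grip_width: 0.0134
grasp_force: 60.1
```

{"fn": "drive_tool", "kwargs": {
  "increments": [
    [[0, 0, -0.5], [0, 0, 5], 0],
    [[0, 0, -0.5], [0, 0, -5], 0],
    [[0, 0, -0.5], [0, 0, -5], 0],
    [[0, 0, -0.5], [0, 0, 5], 0]
  ]
}}

```text
clock: 11.13
eef_pos: [0.4495, 0.1471, 0.1252]
tool_rot: [0.093, 0.996, 0.001, 0.001]
ft_force: [-0.3, 1.0, 1.2]
grip_width: 0.0133
grasp_force: 60.0
```

{"fn": "drive_tool", "kwargs": {
  "increments": [
    [[0, 0, -0.5], [0, 0, 4], 0],
    [[0, 0, -0.5], [0, 0, -4], 0],
    [[0, 0, -0.5], [0, 0, -4], 0],
    [[0, 0, -0.5], [0, 0, 4], 0]
  ]
}}

```text
clock: 11.47
eef_pos: [0.4496, 0.1473, 0.1228]
tool_rot: [0.093, 0.996, 0.001, 0.001]
ft_force: [1.5, 1.3, 0.3]
grip_width: 0.013
grasp_force: 59.9
```

{"fn": "drive_tool", "kwargs": {
  "increments": [
    [[0, 0, -0.5], [0, 0, 4], 0],
    [[0, 0, -0.5], [0, 0, -4], 0],
    [[0, 0, -0.5], [0, 0, -4], 0],
    [[0, 0, -0.5], [0, 0, 4], 0]
  ]
}}

```text
clock: 11.8
eef_pos: [0.4496, 0.147, 0.1213]
tool_rot: [0.093, 0.996, 0.0, 0.001]
ft_force: [-0.1, -0.2, 3.2]
grip_width: 0.0132
grasp_force: 60.5
```

{"fn": "drive_tool", "kwargs": {
  "increments": [
    [[0, 0, -0.5], [0, 0, 0], 0],
    [[0, 0, -0.5], [0, 0, 0], 0],
    [[0, 0, 0], [0, 0, 0], 0]
  ]
}}

```text
clock: 12.05
eef_pos: [0.4497, 0.1473, 0.1211]
tool_rot: [0.093, 0.996, 0.001, 0.001]
ft_force: [-2.7, -0.1, 10.3]
grip_width: 0.0132
grasp_force: 61.7
```

{"fn": "drive_tool", "kwargs": {
  "increments": [
    [[0, 0, -0.5], [0, 0, 0], 0],
    [[0, 0, -0.5], [0, 0, 0], 0],
    [[0, 0, 0], [0, 0, 0], 0]
  ]
}}

```text
clock: 12.3
eef_pos: [0.4497, 0.1473, 0.1211]
tool_rot: [0.093, 0.996, 0.001, 0.002]
ft_force: [-3.9, -0.4, 15.2]
grip_width: 0.0127
grasp_force: 62.3
```

```bash
python3 - <<'E'
from lk import *
out=np.zeros((600,800,3),np.uint8)
for i,n in enumerate(("scene","side","wrist")):
    p=camera(n);e=proj(p,(.452,.146,.125)).astype(int);im=p["image"][...,::-1]
    if i<2: out[:300,400*i:400*i+400]=cv2.resize(im[e[1]-30:e[1]+30,e[0]-40:e[0]+40],(400,300),interpolation=cv2.INTER_CUBIC)
    else: out[300:,:480]=cv2.resize(im,(480,300))
cv2.imwrite("pics/m5.png",out)
E
```

```text
(no output)
```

View pics/m5.png

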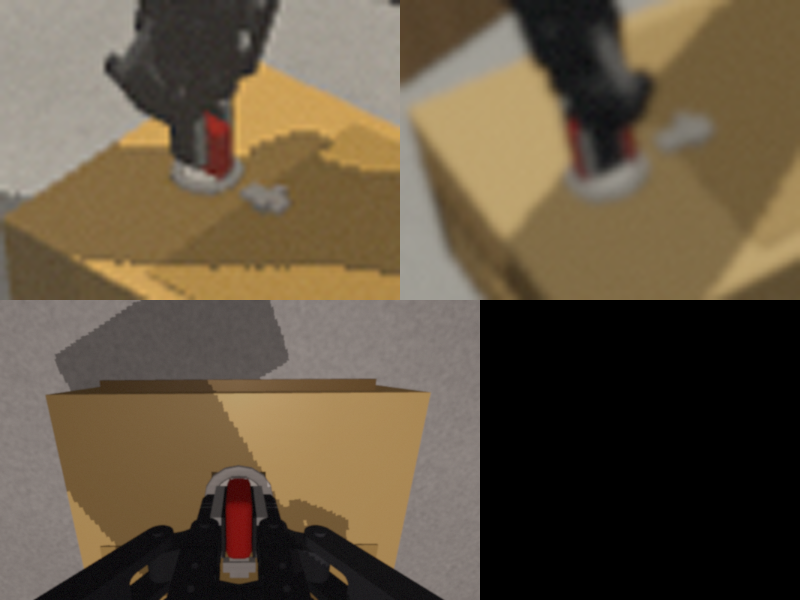

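The head's shoulder sits on the lock face in both views, and the TCP height of 121.1 mm matches the grip offset. Turning clockwise in stages.

{"fn": "drive_tool", "kwargs": {
  "increments": [
    [[0.1, 0.3, 0], [0, 0, -7], 0],
    [[0.1, 0.3, 0], [0, 0, -7], 0],
    [[0.2, 0.3, 0], [0, 0, -7], 0],
    [[0.2, 0.3, 0], [0, 0, -7], 0]
  ]
}}

```text
clock: 12.78
eef_pos: [0.4505, 0.1488, 0.1211]
tool_rot: [0.333, 0.943, 0.002, 0.002]
ft_force: [-3.0, 0.1, 15.7]
grip_width: 0.0133
grasp_force: 62.2
```

{"fn": "drive_tool", "kwargs": {
  "increments": [
    [[0.3, 0.2, 0], [0, 0, -7], 0],
    [[0.3, 0.2, 0], [0, 0, -7], 0],
    [[0.3, 0.2, 0], [0, 0, -7], 0],
    [[0.3, 0.2, 0], [0, 0, -7], 0]
  ]
}}

```text
clock: 13.12
eef_pos: [0.4516, 0.1497, 0.1211]
tool_rot: [0.551, 0.834, 0.002, 0.001]
ft_force: [-3.1, 0.6, 16.5]
grip_width: 0.0132
grasp_force: 62.2
```

{"fn": "drive_tool", "kwargs": {
  "increments": [
    [[0.3, 0.1, 0], [0, 0, -7], 0],
    [[0.3, 0.1, 0], [0, 0, -7], 0],
    [[0.3, 0, 0], [0, 0, -7], 0],
    [[0.3, 0, 0], [0, 0, -7], 0]
  ]
}}

```text
clock: 13.45
eef_pos: [0.4532, 0.15, 0.1211]
tool_rot: [0.737, 0.676, 0.003, 0.001]
ft_force: [-3.1, 1.1, 14.3]
grip_width: 0.0129
grasp_force: 62.1
```

{"fn": "drive_tool", "kwargs": {
  "increments": [
    [[0.3, 0, 0], [0, 0, -7], 0],
    [[0.2, 0, 0], [0, 0, -5], 0],
    [[0, 0, 0], [0, 0, 0], 0],
    [[0, 0, 0], [0, 0, 0], 0]
  ]
}}

```text
clock: 13.78
eef_pos: [0.4539, 0.1498, 0.1211]
tool_rot: [0.802, 0.598, 0.003, 0.001]
ft_force: [-2.1, 0.3, 13.5]
grip_width: 0.0129
grasp_force: 62.1
```

```bash
python3 - <<'E'
from lk import *
from scipy.spatial.transform import Rotation as R
o=get_obs();y=R.from_quat(o["tool_rot"]).as_matrix()[:,1];print(np.degrees(np.arctan2(y[1],y[0])),o["ft_force"],o["ft_torque"],o["joint_vel"])
out=np.zeros((600,800,3),np.uint8)
for i,n in enumerate(("scene","side","wrist")):
    p=camera(n);e=proj(p,(.452,.146,.125)).astype(int);im=p["image"][...,::-1]
    if i<2: out[:300,400*i:400*i+400]=cv2.resize(im[e[1]-30:e[1]+30,e[0]-40:e[0]+40],(400,300),interpolation=cv2.INTER_CUBIC)
    else: out[300:,:480]=cv2.resize(im,(480,300))
cv2.imwrite("pics/m6.png",out)
E
```

```text
-16.612643529414125 [-2.05592827  0.31254145 13.50421783] [-0.07412704  0.60203732  0.04436922] [-0.00213447 -0.00011298 -0.00352897 -0.00055736 -0.00084499 -0.00778985]
```

View pics/m6.png

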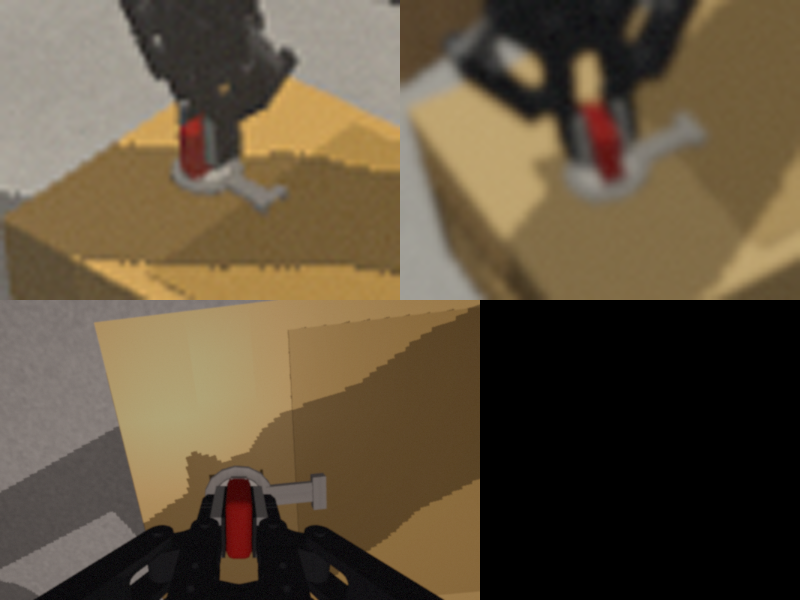

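The bolt has slid back toward the lock and the key is at 96° of hand turn, home, gripped and still, so I'm handing it in.

```bash
python3 -c "
from workcell import *
print(job_done());o=get_obs();print(o['clock'],o['eef_pos'],o['ft_force'],o['grasp_force'])"
```

```text
the job is handed in; nothing more can be done
None
the job is handed in; nothing more can be done
```

The red key from the rack is fully home in the lock and turned clockwise (hand turned 96°, so at least about 87° at the plug allowing for play). I handed the job in at about 14 s with the key still gripped and held; no verdict came back.

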